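Release the cam lock, slide the vial into the reader and start the reading

ROBOT

A 6-joint arm with a two-finger parallel gripper is mounted at the origin on a cart in front of the work surface, level with it; the furniture and walls round the work are solid. World frame = base frame: x ahead of the robot, y to its left, z up, the work surface at z = 0. Lengths are in m, angles in rad, forces in N, time in s.
With the tool pointing down it reaches from about 0.375 to 0.9 m from the base axis. Payload 3.1 kg.
Tool frame: the origin (TCP) lies at the very end of the fingers, on their centre line; the grasp point (between the pads) lies 19 mm behind it; z points along the fingers, y is the line along which they close (so a half turn about z gives the same grasp; the last joint's range is limited). The gripper opens to 87 mm and grips with 3 to 60 N. Pads are 19 mm wide; open, the fingers measure 117 mm over their backs; the gripper's body (75 mm by 190 mm) begins 51 mm behind the grasp point.
Start: joints at [-1.468, 0.527, 1.433, -0, 1.181, -0.178], TCP at [0.173, -0.6, 0.223] pointing down, gripper open.
Joint ranges: [-3.08, 3.08], [-0.75, 2.2], [0.22, 2.44], [-1.43, 4.57], [0, 2.65], [-2.85, 2.85]. Speed limits (rad/s): [2.79, 2.79, 3.14, 3.14, 3.14, 3.14].

INTERFACE

Orientations are given as a unit quaternion [x, y, z, w].
In Python, from rig import status, viewer, robot gives the robot as it stands.
- The arm moves only by the tool arm_command, never from a script. Its arguments are lists of equal length, an entry for each row: "delta_rot": the turn, a rotation vector about the tool's x, y, z in degrees, a list of three; "delta_pos": the shift along the tool's x, y, z in m, a list of three; "gripper": the closure, from -1 (fully open) to 1 (shut). In form: {"delta_rot": [[rx, ry, rz], ...], "delta_pos": [[dx, dy, dz], ...], "gripper": [gripper, ...]}. A call has 1 to 12 rows; each row is the pose to reach, as a shift and turn from the pose commanded when the call began, along the tool's axes at that moment; what a row does not reach only later rows make up. A row lasts 1/12 s, in which the tool goes at most 41.7 mm and 7.16 degrees, less where a joint would pass 70% of its speed; a pose out of reach is approached as far as the arm can. A call with a gripper value outside its range is refused whole. The fingers move at their own pace and stop on an object; "grip_force" is the grip in N (left out, the last holds). Time passes only in rows, so rows that repeat a pose let the fingers close. It gives the time, the measured TCP pose, the force, the opening and the grip force at its end, in the units of the state.
- status.get_obs(): the state, without advancing time (a new reading comes with each control period).
- viewer.camera(name): name is "scene" or "side" or "wrist"; returns a dict with "pixels" (480x640x3 uint8, blue, green, red), "fx", "fy", "cx", "cy" (pixels), "pose" (4x4, takes a point from camera to world coordinates); the wrist camera has in their place "mount" (4x4, takes a point from camera to tool coordinates, whose origin is the TCP and whose axes are the flange's). Camera axes: x right, y down, z forward; pixel columns grow to the right and rows downward; lengths in m; the calibration is good to about 2 mm. A picture is of the moment at which its call begins: read the wrist's pose just before it. There is no depth.
- robot.hand_in(): hands the job in; it is judged then, once.
The state is a dict: "time": time; "q": joint angles; "joint_velocities": joint speeds; "joint_torque": joint torques, N m; "position": TCP position; "tool_rot": TCP orientation; "ft_force": force on the tool from outside, world axes, zero at the start; "moment": the same for the moment, N m; "grip_width": finger opening in m; "grip_force": force on a finger pad.
Only numpy, scipy, OpenCV 4.12 (cv2) and the standard library are available. Lean on these libraries where they do the work, as an engineer would, in place of code of your own. Each camera call takes 0.05 s, during which the arm holds its last target. There are 200 camera calls.

TASK

The sample vial is waiting in the slide of the vial reader, but the high lobe of the brass cam plate still blocks the slide's follower roller. With a fingertip swing the cam's lever by its red knob round to its stop, so that the cam's low side faces the roller; only then push the slide, by the black tab, fully home into the head, and when it is home press the green key on top of the head all the way down and let it go. Nothing is to be gripped: do not lift, tip or push on the vial itself, and leave the other things on the table where they stand.

Things in the scene. Friction and masses are not known exactly. Their poses are not given: they have to be found in the camera images.
- reader: Fixed vial reader: grey base 250 x 188 mm, 12.5 mm high, white head at its far end. Origin on the table under the slide's line; x along the slide into the head, y left, z up. Plate: x -125..125, y -133..55 mm. Head: x 1..125, y -52..52 mm, roof at z 104, tilted display on its rear (x 72..120) up to z 122 mm; 50 mm wide port in its front for the vial. Cam and lever lie at the slide's right (-y).
- cam_axis (a point): Point on the vertical pivot axis of the cam plate and its lever (reader frame x 0, y -78 mm), at the same height as lever_knob. At cam = 0 the lever points 130 degrees clockwise of the reader's x axis (back toward the robot and right). It swings counterclockwise seen from above, outward to the right and then away from the robot, to its stop at 30 degrees clockwise of x.
- lever_knob (a point): Centre (z 65 mm) of the upright round red knob on the lever's end, 13 to 17 mm thick, from z 45 to 87 mm; it runs on a circle of radius 70 mm round cam_axis and takes about 2 N to push. The lever bar (11 mm wide, z 38 to 45 mm), stop pin, roller arm and cam plate lie below it: over the base only knob, vial, tab and head rise above z 46 mm.
- cam (a joint): Turn of the cam plate, rad, counterclockwise from above. Around 0 (starts at -0.3 to 0.3) the high lobe, radius 48 mm, faces the roller and blocks the slide; from about 1.2 the low side, radius 12 mm, faces it; the stop is at 1.75. It stays where it is left.
- push_tab (a point): Centre of the near face of the slide's upright black push tab, which is 44 mm wide and stands from z 15 to z 61 mm above the table; the point is at z 45 mm. The tab faces -x of the reader and is pushed along +x.
- slide (a joint): Travel of the sample slide, m: 0 drawn out (start), 0.036 fully home in the head (end stop). Needs 2 to 4 N and stays where it is left. Its steel follower roller (16 mm, on an arm to the right) stands 1 mm short of the cam's high lobe at the start.
- pocket (a point): Centre of the floor of the slide's round vial pocket, 24.5 mm wide and 18 mm deep, floor at z 22.5 mm; moves with the slide.
- read_key_top (a point): Centre of the top of the round green key on the roof of the head, 22 mm in diameter, at z 124 mm when released (reader frame x 34, y 0 mm); it stands 9 mm proud of a grey collar 38 mm wide. Pressed straight down.
- read_key (a joint): Travel of the key, m: 0 released, 0.005 fully down (4 N), springs back.
- sample_vial: White-capped sample vial, 22 mm in diameter, 61 mm high, standing loose in the slide's pocket, its top at z 84 mm. Origin at the centre of its foot, z along its axis.
- spare_vial_a: White-capped vial like the sample, standing loose on the table left of the reader; bystander. Origin at its foot.
- spare_vial_b: Second such vial, nearer the head; bystander. Origin at its foot.
- blue_cap: Dark blue screw cap, 51 mm wide, 27 mm high, on the table in front of the balance; bystander.
- tape_roll: Pale blue tape roll, 55 mm wide, 19 mm high; bystander.
- fitting: Black tube fitting, 57 x 21 x 22 mm, lying on the table at the right; bystander.
- small_bottle: Small bottle with blue cap, 56 mm wide, 99 mm high, on the table right of the reader; bystander.

How it is judged:
By the outcome, as a careful person would: the job done as asked, in the order asked, and still so for the second after the job is handed in, with the robot touching nothing.
It also fails if it takes over 58 s, if anything falls off the work surface, if the arm or the gripper's body presses on something with over 40 N, if the wrist force passes 120 N, or if a joint passes its speed limit or range.

## Working session

There is one attempt and no reset: what is moved stays moved. The work goes in short steps, Python scripts to look and compute and a tool call to move; the robot and the scene stay as the last step left them, time stands still between calls to the robot, and variables do not carry over. Pictures are saved under pics/ and viewed, at most 10 in all, crops included, and the job is handed in when it is done.

Besides the shell and the picture viewer there is one more tool, called after "Emit:" as name(argument=value, ...) on one line, values as JSON. arm_command: Moves the arm, as the interface text tells. Its arguments: {"type":"object","properties":{"delta_rot":{"type":"array","items":{"type":"array","items":{"type":"number"}}},"delta_pos":{"type":"array","items":{"type":"array","items":{"type":"number"}}},"gripper":{"type":"array","items":{"type":"number"}},"grip_force":{"type":"number"}},"required":["delta_rot","delta_pos","gripper"]}

```bash
mkdir -p pics
cat > look.py <<'E'
import sys,cv2,json,numpy as np
from rig import status,viewer
for n in sys.argv[2:]:
    o=status.get_obs(); c=viewer.camera(n); cv2.imwrite(f'pics/{sys.argv[1]}_{n}.png',c['pixels'])
    np.savez(f'pics/{sys.argv[1]}_{n}.npz',pos=o['position'],rot=o['tool_rot'],**{k:v for k,v in c.items() if k!='pixels'})
E
python3 look.py a scene side; python3 -c "
from rig import status
print(status.get_obs())"
```

```text
{'time': 0.1, 'q': array([-1.46849329e+00,  5.28365291e-01,  1.43378701e+00,  2.06728625e-07,
        1.18144053e+00, -1.78539198e-01]), 'joint_velocities': array([ 1.01952302e-03, -3.50080577e-05, -1.55490040e-03, -2.17844066e-03,
        2.26874879e-04, -1.57369189e-03]), 'joint_torque': array([-3.04892239e-05, -4.40985632e+01, -1.77151537e+01,  6.34804065e-02,
        5.34531777e-02, -4.30133753e-05]), 'position': array([ 0.17316255, -0.59982691,  0.22167029]), 'tool_rot': array([ 9.90156655e-01,  1.39959991e-01,  3.82077329e-05, -9.99358161e-04]), 'ft_force': array([ 0.01343084,  0.177596  , -0.46969378]), 'moment': array([ 0.02282959, -0.04069935,  0.07152313]), 'grip_force': 0.0, 'grip_width': 0.08705691888685714}
```

View pics/a_scene.png

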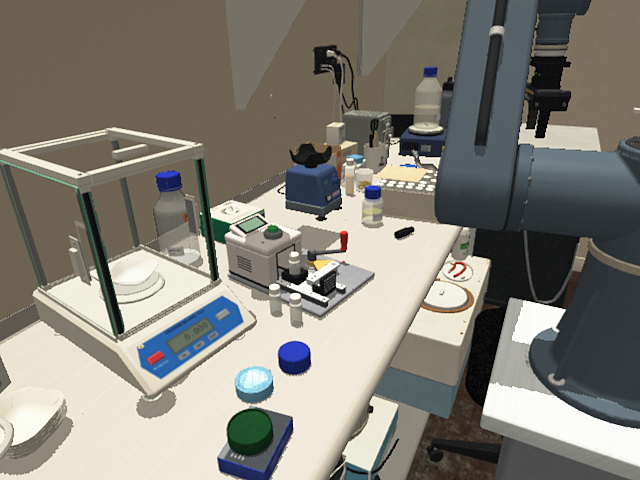

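View pics/a_side.png

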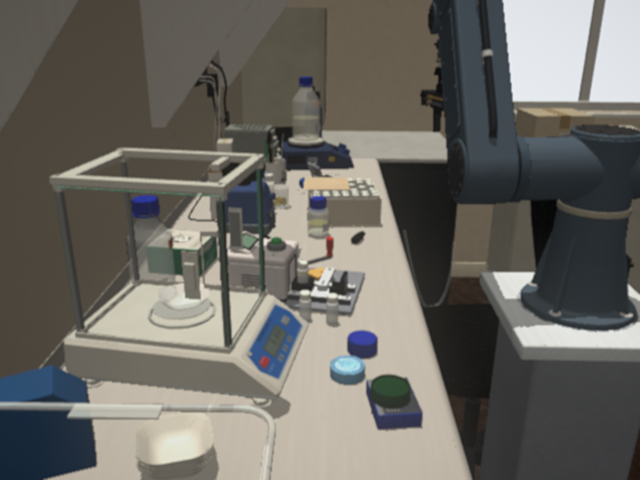

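Scene: reader at about (290,265), green key at (272,229), red knob at (344,240) and black tab at (325,280). Side: key at (277,243), knob at (330,246). I'll enlarge both crops side by side.

Run:
```python
import cv2,numpy as np
a=cv2.imread('pics/a_scene.png')[205:325,220:380]; b=cv2.imread('pics/a_side.png')[220:340,230:390]
cv2.imwrite('pics/a_crop.png',np.vstack([cv2.resize(x,(400*1,300),interpolation=cv2.INTER_CUBIC) if 0 else cv2.resize(x,None,fx=2.5,fy=2.5,interpolation=cv2.INTER_CUBIC) for x in (a,b)]))
for n in('scene','side'):
    im=cv2.imread(f'pics/a_{n}.png'); d=np.load(f'pics/a_{n}.npz'); h=cv2.cvtColor(im,cv2.COLOR_BGR2HSV)
    T=d['pose']
    def ray(u,v,z):
        r=T[:3,:3]@[(u-d['cx'])/d['fx'],(v-d['cy'])/d['fy'],1]; return T[:3,3]+r*(z-T[2,3])/r[2]
    win=np.zeros(h.shape[:2],np.uint8); win[200:330,220:400]=1
    for nm,lo,hi,z in(('red',(0,150,80),(8,255,255),.066),('green',(55,100,40),(88,255,255),.121)):
        m=cv2.inRange(h,lo,hi)*win; k,l,s,c=cv2.connectedComponentsWithStats(m)
        for i in range(1,k):
            if s[i,4]>15: print(n,nm,s[i],c[i],ray(*c[i],z).round(4))
    print(n,T[:3,3].round(3),d['fx'])
```

```text
scene red [340 231   8  20 115] [343.69565217 239.88695652] [ 0.4837 -0.1292  0.066 ]
scene green [220 221  12  23 149] [223.41610738 230.22818792] [0.6694 0.0339 0.121 ]
scene green [268 225  10   8  63] [272.36507937 228.76190476] [ 0.5851 -0.0124  0.121 ]
scene [0.133 0.657 0.482] 447.69824285103886
side red [327 237   5   5  19] [329.05263158 239.05263158] [ 0.4879 -0.1664  0.066 ]
side green [272 239   8   4  28] [275.53571429 240.46428571] [ 0.5901 -0.0073  0.121 ]
side [0.481 1.055 0.523] 590.356312379955
```

View pics/a_crop.png

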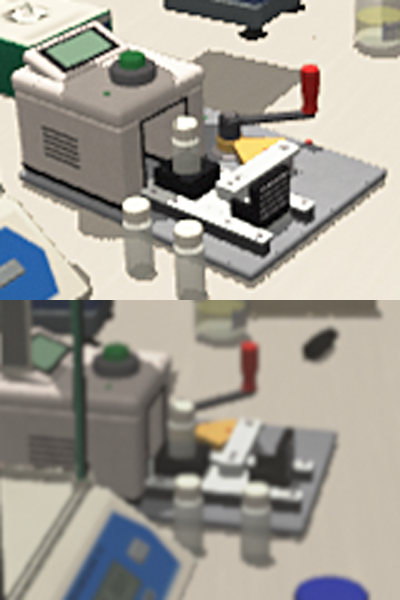

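Emit:
arm_command(delta_rot=[[0,0,0],[0,0,0],[0,0,0],[0,0,0],[0,0,0],[0,0,0],[0,0,0],[0,0,0],[0,0,0],[0,0,0],[0,0,0],[0,0,0]], delta_pos=[[0,0,-0.03],[0,0,-0.06],[0,0,-0.1],[0.025,-0.028,-0.13],[0.05,-0.056,-0.13],[0.075,-0.085,-0.13],[0.1,-0.113,-0.13],[0.125,-0.14,-0.13],[0.15,-0.17,-0.13],[0.175,-0.198,-0.13],[0.2,-0.226,-0.13],[0.225,-0.254,-0.13]], gripper=[1,1,1,1,1,1,1,1,1,1,1,1])

```text
time: 1.1
position: [0.3192, -0.292, 0.3523]
tool_rot: [0.99, 0.14, -0.0, -0.0]
ft_force: [0.1, -0.6, 0.5]
grip_width: 0.015
grip_force: 0.0
```

Emit:
arm_command(delta_rot=[[0,0,0],[0,0,0],[0,0,0],[0,0,0],[0,0,0],[0,0,0],[0,0,0]], delta_pos=[[0.025,-0.028,0],[0.05,-0.056,0],[0.075,-0.085,0],[0.1,-0.113,0],[0.125,-0.14,0],[0.156,-0.177,0],[0.156,-0.177,0]], gripper=[1,1,1,1,1,1,1])

```text
time: 1.68
position: [0.4207, -0.0753, 0.3524]
tool_rot: [0.99, 0.143, 0.0, -0.002]
ft_force: [-0.2, -0.2, 0.1]
grip_width: 0.0005
grip_force: 0.0
```

```bash
python3 look.py b wrist; python3 -c "
import numpy as np
d=np.load('pics/b_wrist.npz')
for k in d: print(k,d[k].round(4))"
```

```text
pos [ 0.4207 -0.0753  0.3524]
rot [ 9.897e-01  1.431e-01  5.000e-04 -1.700e-03]
fx 346.585
fy 346.585
cx 325.6088
cy 244.8486
mount [[ 2.000e-04 -9.575e-01 -2.884e-01  7.890e-02]
 [ 1.000e+00 -0.000e+00  6.000e-04  4.000e-04]
 [-5.000e-04 -2.884e-01  9.575e-01 -1.624e-01]
 [ 0.000e+00  0.000e+00  0.000e+00  1.000e+00]]
```

View pics/b_wrist.png

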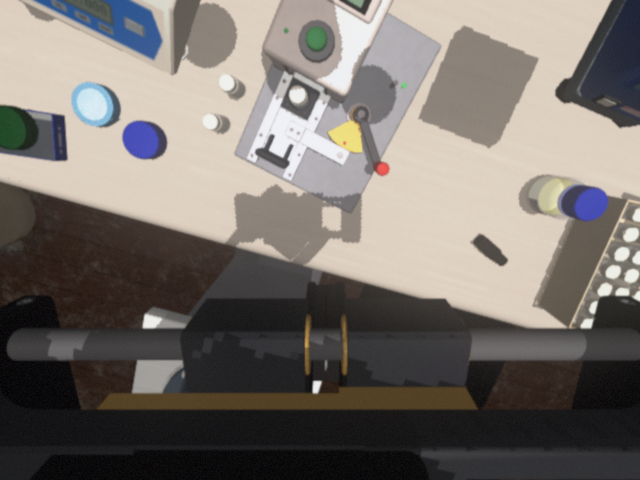

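```bash
cat > fit.py <<'E'
import cv2,numpy as np
from scipy.optimize import least_squares
from scipy.spatial.transform import Rotation as R
def cam(n):
    d=np.load(f'pics/{n}.npz'); 
    if 'pose' in d: T=d['pose']
    else:
        B=np.eye(4);B[:3,:3]=R.from_quat(d['rot']).as_matrix();B[:3,3]=d['pos'];T=B@d['mount']
    return T,d
def ray(n,u,v,z):
    T,d=cam(n); r=T[:3,:3]@[(u-d['cx'])/d['fx'],(v-d['cy'])/d['fy'],1]; return (T[:3,3]+r*(z-T[2,3])/r[2])
def blobs(n):
    h=cv2.cvtColor(cv2.imread(f'pics/{n}.png'),cv2.COLOR_BGR2HSV)
    for nm,lo,hi in(('red',(0,150,80),(8,255,255)),('green',(55,100,40),(88,255,255))):
        k,l,s,c=cv2.connectedComponentsWithStats(cv2.inRange(h,lo,hi))
        for i in range(1,k):
            if s[i,4]>40: print(n,nm,s[i],c[i].round(1))
E
python3 - <<'E'
from fit import *
blobs('b_wrist')
n='b_wrist'
P=[((317,37),(.034,0,.124),2),((236,154),(-.125,.055,.0125),1),((352,211),(-.125,-.133,.0125),1),((440,46),(.125,-.133,.0125),1),((361,114),(0,-.078,.05),1)]
W=np.array([ray(n,*p[0],p[1][2]) for p in P]); M=np.array([p[1] for p in P])
def f(x):
    c,s=np.cos(x[2]),np.sin(x[2]); return ((M[:,:2]@np.array([[c,s],[-s,c]])+x[:2]-W[:,:2])*[[p[2]] for p in P]).ravel()
r=least_squares(f,[.55,0,-.2]); x=r.x
print(x,np.degrees(x[2])); print((r.fun*1000).round(1)); print('W',W.round(4))
k=ray(n,382,168,.087); c,s=np.cos(x[2]),np.sin(x[2]); k2=np.array([[c,s],[-s,c]])@(k[:2]-x[:2]); print('knob',k,k2, np.hypot(*(k2-[0,-.078])), np.degrees(np.arctan2(k2[1]+.078,k2[0])))
print('tab',ray(n,270,160,.061))
E
```

```text
b_wrist red [377 163  11  12  99] [382.2 168.6]
b_wrist green [307  28  18  20 233] [316.   36.7]
b_wrist green [  0 107  27  42 890] [ 11.  128.4]
[ 0.55540979 -0.01016742 -0.17989487] -10.307217040715198
[-0.3  0.5 -1.3  3.2 -3.9 -0.9  4.2 -2.5  1.6 -0.7]
W [[ 0.589  -0.0165  0.124 ]
 [ 0.4436  0.0631  0.0125]
 [ 0.4125 -0.1177  0.0125]
 [ 0.6504 -0.1609  0.0125]
 [ 0.5398 -0.0862  0.05  ]]
knob [ 0.48541526 -0.12697847  0.087     ] [-0.04796444 -0.12744986] 0.0688903209607987 -134.12639606989285
tab [0.45373236 0.00863582 0.061     ]
```

```bash
cat > plan.py <<'E'
import numpy as np
from rig import status
from scipy.spatial.transform import Rotation as R
AX=np.array([.5414,-.0869])
def sweep(th,d,z=.066):
    a=np.radians(th); r=np.array([np.cos(a),np.sin(a)]); t=np.array([-r[1],r[0]])
    return (*(AX+.0695*r-d*t),z,th+90)
def rows(targets):
    o=status.get_obs(); p=np.array(o['position']); Rm=R.from_quat(o['tool_rot']).as_matrix()
    y0=np.degrees(np.arctan2(Rm[1,0],Rm[0,0]))
    print('pos',p.round(4),'yaw',y0.round(1),'F',np.round(o['ft_force'],1),'q',np.round(o['q'],2))
    D=[(Rm.T@(np.array(t[:3])-p)).round(4).tolist() for t in targets]
    print([[0,0,float(round(-(t[3]-y0),1))] for t in targets]); print(D)
E
python3 -c "
from plan import *
a=sweep(-144.4,.038,.12);rows([a,sweep(-144.4,.038)])
print(a)"
```

```text
pos [ 0.4204 -0.0769  0.3523] yaw 16.5 F [-0.4 -0.5  0.2] q [-0.44  0.1   1.71  0.    1.34  0.84]
[[0, 0, 70.9], [0, 0, 70.9]]
[[0.035, 0.0312, 0.2322], [0.035, 0.0313, 0.2862]]
(np.float64(0.46276882424125454), np.float64(-0.0964597175061446), 0.12, -54.400000000000006)
```

Emit:
arm_command(delta_rot=[[0,0,7],[0,0,14],[0,0,21],[0,0,28],[0,0,35],[0,0,42],[0,0,49],[0,0,56],[0,0,63],[0,0,70.9],[0,0,70.9],[0,0,70.9]], delta_pos=[[0.004,0.003,0.02],[0.008,0.006,0.04],[0.012,0.009,0.06],[0.016,0.012,0.08],[0.02,0.015,0.1],[0.024,0.02,0.12],[0.028,0.024,0.14],[0.031,0.028,0.16],[0.035,0.031,0.18],[0.035,0.031,0.2],[0.035,0.031,0.22],[0.035,0.031,0.22]], gripper=[1,1,1,1,1,1,1,1,1,1,1,1])

```text
time: 2.73
position: [0.4593, -0.1013, 0.1294]
tool_rot: [0.887, -0.461, -0.004, 0.0]
ft_force: [-0.8, -0.6, 0.6]
grip_width: 0.0005
grip_force: 0.0
```

```bash
python3 look.py c wrist scene; python3 -c "
from plan import *
rows([sweep(-144.4,.038)])
import fit; fit.blobs('c_wrist')"
```

```text
pos [ 0.4614 -0.1017  0.1321] yaw -54.8 F [-0.2  0.3  0.2] q [-0.45  0.47  1.9  -0.    0.78  2.07]
[[0, 0, -0.4]]
[[-0.0034, -0.0043, 0.0661]]
c_wrist red [304 201  24  25 467] [315.4 213.1]
c_wrist green [197 104   8   9  54] [200.4 108.2]
c_wrist green [  10  269   50   31 1009] [ 32.9 285.1]
```

View pics/c_wrist.png

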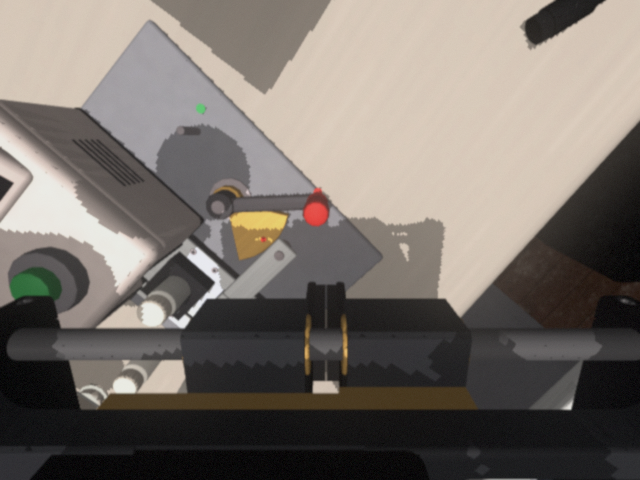

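The close wrist view has the knob top at (315,212), the hub at (221,204), the plate's right corners at (151,20) and (381,259), and the key at (35,285). The shut fingers sit just behind the knob. I'll refit using both wrist views.

```bash
cat > refit.py <<'E'
from fit import *
P=[('b_wrist',(316,36.7),(.034,0,.122),1),('b_wrist',(236,154),(-.125,.055,.0125),1),('b_wrist',(352,211),(-.125,-.133,.0125),1),('b_wrist',(440,46),(.125,-.133,.0125),1),
('c_wrist',(151,20),(.125,-.133,.0125),1),('c_wrist',(381,259),(-.125,-.133,.0125),1),('c_wrist',(34,285),(.034,0,.122),2)]
W=np.array([ray(n,*p,m[2]) for n,p,m,w in P]); M=np.array([p[2] for p in P])
def f(x):
    c,s=np.cos(x[2]),np.sin(x[2]); return ((M[:,:2]@np.array([[c,s],[-s,c]])+x[:2]-W[:,:2])*[[p[3]] for p in P]).ravel()
r=least_squares(f,[.55,0,-.2],loss='soft_l1',f_scale=.002); x=r.x
print(x,np.degrees(x[2])); print((f(x)*1000).round(1))
c,s=np.cos(x[2]),np.sin(x[2]);Q=np.array([[c,-s],[s,c]])
print('axis',Q@[0,-.078]+x[:2],'key',Q@[.034,0]+x[:2])
for n,p,z in(('c_wrist',(315.4,211),.087),('b_wrist',(382.2,168),.087),('c_wrist',(221,204),.05),('c_wrist',(155,311),.084),('b_wrist',(298,95),.084)):
    k=ray(n,*p,z); print(n,p,k.round(4),(Q.T@(k[:2]-x[:2])).round(4))
E
python3 refit.py
```

```text
[ 0.55529418 -0.01011871 -0.18827795] -10.787531644922495
[-0.8 -1.2 -0.8  4.2 -4.9  0.4  2.8 -3.3  3.1 -1.9 -1.7 -2.9  0.7  4.2]
axis [ 0.54069511 -0.0867403 ] key [ 0.58869333 -0.01648241]
c_wrist (315.4, 211) [ 0.486  -0.1301  0.087 ] [-0.0456 -0.1308]
b_wrist (382.2, 168) [ 0.4855 -0.1272  0.087 ] [-0.0467 -0.1281]
c_wrist (221, 204) [ 0.5395 -0.0894  0.05  ] [-0.0007 -0.0809]
c_wrist (155, 311) [ 0.5345 -0.0131  0.084 ] [-0.0199 -0.0068]
b_wrist (298, 95) [ 0.5356 -0.008   0.084 ] [-0.0197 -0.0016]
```

Emit:
arm_command(delta_rot=[[0,0,0],[0,0,0],[0,0,0],[0,0,0]], delta_pos=[[-0.003,-0.004,0.02],[-0.003,-0.004,0.045],[-0.003,-0.004,0.066],[-0.003,-0.004,0.066]], gripper=[1,1,1,1])

```text
time: 3.17
position: [0.4625, -0.0962, 0.0652]
tool_rot: [0.888, -0.46, -0.002, 0.0]
ft_force: [-0.5, -0.7, 0.1]
grip_width: 0.0001
grip_force: 0.0
```

```bash
python3 -c "
from plan import *
rows([sweep(-143,.025)]+[sweep(t,.017) for t in range(-143,-80,6)])"
```

```text
pos [ 0.4625 -0.0962  0.0652] yaw -54.8 F [-0.5 -0.7  0.1] q [-0.44  0.6   1.94 -0.    0.6   2.09]
[[0, 0, -1.8], [0, 0, -1.8], [0, 0, -7.8], [0, 0, -13.8], [0, 0, -19.8], [0, 0, -25.8], [0, 0, -31.8], [0, 0, -37.8], [0, 0, -43.8], [0, 0, -49.8], [0, 0, -55.8], [0, 0, -61.8]]
[[0.0151, 0.0005, -0.0009], [0.0231, 0.0002, -0.0009], [0.0305, 0.0014, -0.0009], [0.0379, 0.0018, -0.0009], [0.0454, 0.0014, -0.001], [0.0528, 0.0002, -0.001], [0.0601, -0.0018, -0.001], [0.067, -0.0045, -0.001], [0.0737, -0.0079, -0.0011], [0.08, -0.0119, -0.0011], [0.0858, -0.0167, -0.0011], [0.0911, -0.022, -0.0011]]
```

Emit:
arm_command(delta_rot=[[0,0,-1.8],[0,0,-1.8],[0,0,-7.8],[0,0,-13.8],[0,0,-19.8],[0,0,-25.8],[0,0,-31.8],[0,0,-37.8],[0,0,-43.8],[0,0,-49.8],[0,0,-55.8],[0,0,-61.8]], delta_pos=[[0.015,0.0005,-0.001],[0.023,0,-0.001],[0.0305,0.0014,-0.001],[0.038,0.002,-0.001],[0.0455,0.0014,-0.001],[0.053,0,-0.001],[0.06,-0.002,-0.001],[0.067,-0.0045,-0.001],[0.0735,-0.008,-0.001],[0.08,-0.012,-0.001],[0.086,-0.0165,-0.001],[0.091,-0.022,-0.001]], gripper=[1,1,1,1,1,1,1,1,1,1,1,1])

```text
time: 4.17
position: [0.5337, -0.1578, 0.0693]
tool_rot: [0.998, 0.063, -0.0, -0.0]
ft_force: [-1.9, 2.2, 0.1]
grip_width: 0.0002
grip_force: 1.5
```

```bash
python3 look.py d wrist;python3 -c "
from plan import *
rows([sweep(t,.017) for t in (-78,-73,-68,-63,-58,-54,-51,-48,-46,-44,-43,-42)])
import fit; fit.blobs('d_wrist')"
```

```text
pos [ 0.5356 -0.1582  0.0693] yaw 7.4 F [-0.3  3.6 -1.3] q [-0.49  0.66  1.72  0.    0.75  0.95]
[[0, 0, -4.6], [0, 0, -9.6], [0, 0, -14.6], [0, 0, -19.6], [0, 0, -24.6], [0, 0, -28.6], [0, 0, -31.6], [0, 0, -34.6], [0, 0, -36.6], [0, 0, -38.6], [0, 0, -39.6], [0, 0, -40.6]]
[[0.0035, 0.0007, 0.0034], [0.0097, 0.0014, 0.0034], [0.016, 0.0016, 0.0034], [0.0222, 0.0013, 0.0034], [0.0284, 0.0004, 0.0034], [0.0333, -0.0008, 0.0034], [0.0369, -0.0018, 0.0034], [0.0404, -0.003, 0.0034], [0.0427, -0.004, 0.0034], [0.045, -0.005, 0.0034], [0.0461, -0.0055, 0.0034], [0.0472, -0.0061, 0.0034]]
d_wrist red [307 262  33  34 873] [322.8 279.1]
d_wrist green [290 163  10  10  76] [294.4 167.4]
```

Emit:
arm_command(delta_rot=[[0,0,-4.6],[0,0,-9.6],[0,0,-14.6],[0,0,-19.6],[0,0,-24.6],[0,0,-28.6],[0,0,-31.6],[0,0,-34.6],[0,0,-36.6],[0,0,-38.6],[0,0,-39.6],[0,0,-40.6]], delta_pos=[[0.0035,0.001,0.002],[0.0095,0.0015,0.002],[0.016,0.0015,0.002],[0.022,0.001,0.002],[0.0285,0.0005,0.002],[0.033,-0.001,0.002],[0.037,-0.002,0.002],[0.0405,-0.003,0.002],[0.0425,-0.004,0.002],[0.045,-0.005,0.002],[0.046,-0.0055,0.002],[0.047,-0.006,0.002]], gripper=[1,1,1,1,1,1,1,1,1,1,1,1])

```text
time: 5.22
position: [0.5804, -0.1469, 0.0669]
tool_rot: [0.915, 0.403, 0.0, 0.001]
ft_force: [-1.9, -1.5, 2.0]
grip_width: 0.0004
grip_force: 1.0
```

```bash
python3 look.py e wrist;python3 -c "
from plan import *
rows([sweep(t,.017) for t in (-41,-40,-39,-38,-37,-36,-35)])
import fit; fit.blobs('e_wrist')
for z in (.087,): print(fit.ray('d_wrist',322.8,279,z),fit.ray('e_wrist',324,285,z))"
```

```text
pos [ 0.5806 -0.1468  0.0668] yaw 47.6 F [-1.8 -2.1  0.4] q [-0.43  0.7   1.62 -0.    0.82  0.31]
[[0, 0, -1.4], [0, 0, -2.4], [0, 0, -3.4], [0, 0, -4.4], [0, 0, -5.4], [0, 0, -6.4], [0, 0, -7.4]]
[[0.0025, 0.0005, 0.0008], [0.0037, 0.0008, 0.0008], [0.0049, 0.001, 0.0008], [0.0061, 0.0012, 0.0008], [0.0074, 0.0014, 0.0008], [0.0086, 0.0016, 0.0008], [0.0098, 0.0018, 0.0008]]
e_wrist red [ 307  245   34   54 1183] [323. 276.]
e_wrist green [ 516    0  116  136 4373] [571.5  44. ]
e_wrist green [614   0  26  69 360] [627.7  30.9]
e_wrist green [   0    7   79   89 5625] [35.8 52.8]
e_wrist green [320 231   9   8  58] [324.1 234.6]
[ 0.55279639 -0.15464571  0.087     ] [ 0.59158478 -0.13387332  0.087     ]
```

Emit:
arm_command(delta_rot=[[0,0,-1.4],[0,0,-2.4],[0,0,-3.4],[0,0,-3.4]], delta_pos=[[0.0025,0.0005,0.001],[0.0035,0.001,0.001],[0.005,0.001,0.001],[0.005,0.001,0.001]], gripper=[1,1,1,1])

```text
time: 5.6
position: [0.5836, -0.1446, 0.0651]
tool_rot: [0.902, 0.432, -0.001, 0.001]
ft_force: [-4.4, -5.1, 5.0]
grip_width: 0.0005
grip_force: 3.6
```

Emit:
arm_command(delta_rot=[[0,0,0],[0,0,0],[0,0,0]], delta_pos=[[0.001,0,0],[0.002,0,0],[0.002,0,0]], gripper=[1,1,1])

```text
time: 5.85
position: [0.5837, -0.1444, 0.0651]
tool_rot: [0.902, 0.432, -0.003, 0.001]
ft_force: [-8.2, -8.8, 5.5]
grip_width: 0.0002
grip_force: 6.1
```

Stop reached: force is building with no motion. Now back off, rise, and go behind the tab.

```bash
python3 -c "
from plan import *
rows([(.4129,.017,.18,-10.8)])"
```

```text
pos [ 0.5837 -0.1444  0.0651] yaw 51.1 F [-8.2 -8.8  5.5] q [-0.43  0.71  1.61 -0.01  0.82  0.26]
[[0, 0, 61.9]]
[[0.0179, -0.2343, -0.115]]
```

Emit:
arm_command(delta_rot=[[0,0,0],[0,0,0],[0,0,0],[0,0,0],[0,0,0],[0,0,7],[0,0,14],[0,0,21],[0,0,28],[0,0,35],[0,0,42],[0,0,49]], delta_pos=[[-0.012,0,0],[-0.025,0,-0.005],[-0.028,0,-0.04],[-0.028,0,-0.08],[-0.028,0,-0.115],[-0.025,-0.025,-0.115],[-0.02,-0.05,-0.115],[-0.015,-0.08,-0.115],[-0.01,-0.11,-0.115],[-0.005,-0.14,-0.115],[0.005,-0.17,-0.115],[0.012,-0.2,-0.115]], gripper=[1,1,1,1,1,1,1,1,1,1,1,1])

```text
time: 6.85
position: [0.4367, -0.0054, 0.1798]
tool_rot: [1.0, 0.014, 0.001, -0.0]
ft_force: [0.5, 0.3, 0.2]
grip_width: 0.0004
grip_force: 0.0
```

```bash
python3 -c "
from plan import *
rows([(.4129,.017,.18,-10.8)])"
```

```text
pos [ 0.4367 -0.0054  0.1798] yaw 1.6 F [0.5 0.3 0.2] q [-0.27  0.35  1.94  0.    0.86  1.27]
[[0, 0, 12.4]]
[[-0.0231, -0.023, -0.0002]]
```

Emit:
arm_command(delta_rot=[[0,0,6],[0,0,12.4],[0,0,12.4],[0,0,12.4]], delta_pos=[[-0.012,-0.012,0],[-0.023,-0.023,0],[-0.023,-0.023,0],[-0.023,-0.023,0]], gripper=[1,1,1,1])

```text
time: 7.18
position: [0.4138, 0.016, 0.1799]
tool_rot: [0.996, -0.089, 0.001, -0.0]
ft_force: [0.4, -0.8, -0.4]
grip_width: 0.0004
grip_force: 0.0
```

```bash
python3 look.py f wrist
```

```text
(no output)
```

View pics/f_wrist.png

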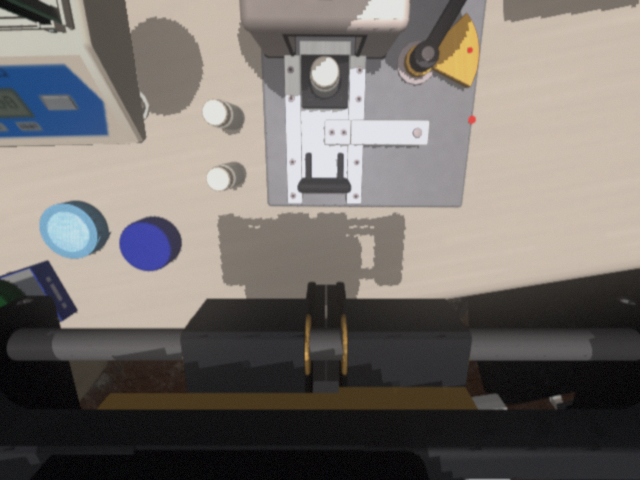

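```bash
python3 -c "
from fit import *; from plan import rows
x=np.array([.5553,-.0101]);a=np.radians(-10.8);Q=np.array([[np.cos(a),-np.sin(a)],[np.sin(a),np.cos(a)]])
for p,z in(((299,186),.061),((350,186),.061),((324,192),.061),((325,72),.084),((268,205),.0125),((462,206),.0125),((425,53),.05)):
    k=ray('f_wrist',*p,z);print(p,k.round(4),(Q.T@(k[:2]-x)).round(4))
g=lambda X,z:(*(x+Q@[X,0]),z,-10.8)
rows([g(-.135,.042),g(-.12,.042),g(-.075,.042)])"
```

```text
(299, 186) [0.4609 0.0286 0.061 ] [-0.1     0.0203]
(350, 186) [ 0.4536 -0.0119  0.061 ] [-0.0995 -0.0208]
(324, 192) [0.4526 0.0096 0.061 ] [-1.046e-01  1.000e-04]
(325, 72) [ 0.5354 -0.0062  0.084 ] [-0.0202  0.0001]
(268, 205) [0.4432 0.0662 0.0125] [-0.1244  0.0539]
(462, 206) [ 0.4092 -0.1172  0.0125] [-0.1234 -0.1325]
(425, 53) [ 0.5407 -0.0839  0.05  ] [-0.0005 -0.0752]
pos [0.4149 0.0153 0.18  ] yaw -10.3 F [-0.2  0.6 -0.1] q [-0.23  0.32  1.98  0.    0.83  1.52]
[[0, 0, 0.5], [0, 0, 0.5], [0, 0, 0.5]]
[[0.0074, -0.0012, 0.138], [0.0224, -0.0011, 0.138], [0.0674, -0.0007, 0.1381]]
```

Emit:
arm_command(delta_rot=[[0,0,0.5],[0,0,0.5],[0,0,0.5],[0,0,0.5],[0,0,0.5],[0,0,0.5],[0,0,0.5],[0,0,0.5],[0,0,0.5],[0,0,0.5],[0,0,0.5],[0,0,0.5]], delta_pos=[[0,-0.001,0.035],[0,-0.001,0.07],[0,-0.001,0.105],[0,-0.001,0.138],[0.008,-0.001,0.138],[0.016,-0.001,0.138],[0.024,-0.001,0.138],[0.028,-0.001,0.138],[0.03,-0.001,0.138],[0.032,-0.001,0.138],[0.034,-0.001,0.138],[0.036,-0.001,0.138]], gripper=[1,1,1,1,1,1,1,1,1,1,1,1])

```text
time: 8.23
position: [0.4493, 0.0104, 0.0426]
tool_rot: [0.995, -0.095, 0.001, 0.0]
ft_force: [-1.6, 0.0, 1.1]
grip_width: 0.0003
grip_force: 0.8
```

Emit:
arm_command(delta_rot=[[0,0,0],[0,0,0],[0,0,0],[0,0,0],[0,0,0],[0,0,0],[0,0,0],[0,0,0]], delta_pos=[[0.0025,0,0],[0.005,0,0],[0.0075,0,0],[0.01,0,0],[0.0125,0,0],[0.015,0,0],[0.0175,0,0],[0.02,0,0]], gripper=[1,1,1,1,1,1,1,1])

```text
time: 8.9
position: [0.4691, 0.0066, 0.0415]
tool_rot: [0.995, -0.095, -0.0, -0.0]
ft_force: [-1.5, 0.9, 0.4]
grip_width: 0.0003
grip_force: 0.8
```

Emit:
arm_command(delta_rot=[[0,0,0],[0,0,0],[0,0,0],[0,0,0],[0,0,0]], delta_pos=[[0.002,0,0],[0.004,0,0],[0.006,0,0],[0.008,0,0],[0.009,0,0]], gripper=[1,1,1,1,1])

```text
time: 9.32
position: [0.4762, 0.0052, 0.0414]
tool_rot: [0.995, -0.095, -0.002, -0.0]
ft_force: [-5.2, 1.5, 4.7]
grip_width: 0.0008
grip_force: 2.7
```

Emit:
arm_command(delta_rot=[[0,0,0],[0,0,0],[0,0,0],[0,0,0]], delta_pos=[[0.001,0,0],[0.002,0,0],[0.003,0,0],[0.003,0,0]], gripper=[1,1,1,1])

```text
time: 9.65
position: [0.4762, 0.0052, 0.0414]
tool_rot: [0.995, -0.095, -0.005, -0.0]
ft_force: [-7.8, 2.0, 6.1]
grip_width: 0.0003
grip_force: 4.1
```

Emit:
arm_command(delta_rot=[[0,0,0],[0,0,0],[0,0,0]], delta_pos=[[0.002,0,0],[0.004,0,0],[0.004,0,0]], gripper=[1,1,1])

```text
time: 9.9
position: [0.4762, 0.0053, 0.0412]
tool_rot: [0.995, -0.095, -0.009, -0.001]
ft_force: [-13.5, 1.8, 10.8]
grip_width: 0.0006
grip_force: 6.7
```

Emit:
arm_command(delta_rot=[[0,0,0],[0,0,0],[0,0,0],[0,0,0],[0,0,0],[0,0,0],[0,0,0]], delta_pos=[[-0.01,0,0],[-0.025,0,0],[-0.04,0,-0.02],[-0.055,0,-0.05],[-0.06,0,-0.09],[-0.06,0,-0.13],[-0.06,0,-0.138]], gripper=[1,1,1,1,1,1,1])

```text
time: 10.48
position: [0.4303, 0.0137, 0.1849]
tool_rot: [0.995, -0.095, 0.007, 0.001]
ft_force: [0.6, 0.6, 0.1]
grip_width: 0.0001
grip_force: 0.0
```

```bash
python3 look.py g wrist
```

```text
(no output)
```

View pics/g_wrist.png

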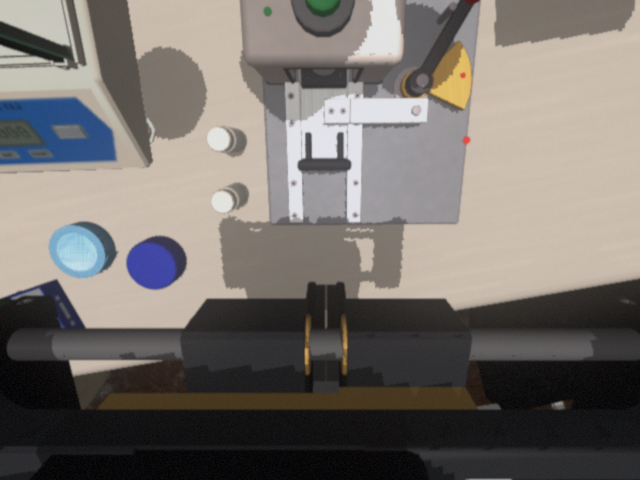

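The slide has moved in and the vial is inside the head. Tab is at (325,164), hub at (418,82). I'll check the travel and plan the key press.

```bash
python3 -c "
from fit import *; from plan import rows
x=np.array([.5553,-.0101]);a=np.radians(-10.8);Q=np.array([[np.cos(a),-np.sin(a)],[np.sin(a),np.cos(a)]])
pf=cv2.imread('pics/f_wrist.png',0)[150:215,312:336].mean(1);pg=cv2.imread('pics/g_wrist.png',0)[130:195,312:336].mean(1)
print(pf[20:50].round().astype(int));print(pg[15:50].round().astype(int))
for n,p,z in(('f_wrist',(324,192),.061),('g_wrist',(324,170),.061),('f_wrist',(418,132),.045),('g_wrist',(416,110),.045),('g_wrist',(270,223),.0125),('g_wrist',(458,223),.0125),('g_wrist',(418,82),.05)):
    k=ray(n,*p,z);print(n,p,k.round(4),(Q.T@(k[:2]-x)).round(4))
g=lambda X,z:(*(x+Q@[X,0]),z,-10.8)
rows([g(.034,.18),g(.034,.13),g(.034,.117)])"
```

```text
[227 226 226 226 226 226 218 168 104  73  68  68  69  71  75  79  80  79
  76  73  70  70  83 116 144 156 157 156 156 155]
[225 225 226 226 226 226 226 226 226 226 226 222 194 137  85  70  72  76
  79  78  77  75  71  70  72  85 100 109 124 143 154 157 157 157 157]
f_wrist (324, 192) [0.4526 0.0096 0.061 ] [-1.046e-01  1.000e-04]
g_wrist (324, 170) [0.4874 0.0032 0.061 ] [-0.0692  0.0004]
f_wrist (418, 132) [ 0.4849 -0.0742  0.045 ] [-0.0571 -0.0761]
g_wrist (416, 110) [ 0.5194 -0.0797  0.045 ] [-0.0222 -0.0751]
g_wrist (270, 223) [0.444  0.0663 0.0125] [-0.1236  0.0541]
g_wrist (458, 223) [ 0.4088 -0.1166  0.0125] [-0.124  -0.1321]
g_wrist (418, 82) [ 0.5395 -0.0825  0.05  ] [-0.0019 -0.074 ]
pos [0.4305 0.0137 0.1843] yaw -10.9 F [1.  0.1 0.8] q [-0.23  0.33  1.95 -0.    0.85  1.53]
[[0, 0, -0.1], [0, 0, -0.1], [0, 0, -0.1]]
[[0.161, -0.0003, 0.0067], [0.1602, -0.0004, 0.0567], [0.16, -0.0004, 0.0697]]
```

Emit:
arm_command(delta_rot=[[0,0,0],[0,0,0],[0,0,0],[0,0,0],[0,0,0],[0,0,0],[0,0,0],[0,0,0],[0,0,0]], delta_pos=[[0.03,0,0],[0.06,0,0],[0.09,0,0],[0.12,0,0],[0.15,0,0],[0.161,0,0.007],[0.161,0,0.03],[0.16,0,0.05],[0.16,0,0.05]], gripper=[1,1,1,1,1,1,1,1,1])

```text
time: 11.28
position: [0.5795, -0.015, 0.1245]
tool_rot: [0.995, -0.095, -0.004, -0.0]
ft_force: [-1.2, -0.7, 0.4]
grip_width: 0.0003
grip_force: 0.6
```

```bash
python3 -c "
from plan import *
rows([(.5887,-.0165,.124,-10.8),(.5887,-.0165,.117,-10.8)])"
```

```text
pos [ 0.5795 -0.015   0.1245] yaw -10.9 F [-1.2 -0.7  0.4] q [-0.22  0.6   1.63 -0.    0.92  1.54]
[[0, 0, -0.1], [0, 0, -0.1]]
[[0.0093, -0.0003, 0.0004], [0.0094, -0.0003, 0.0074]]
```

Emit:
arm_command(delta_rot=[[0,0,0],[0,0,0]], delta_pos=[[0,0,0],[0,0,0]], gripper=[1,1])

```text
time: 11.45
position: [0.5826, -0.0154, 0.1294]
tool_rot: [0.995, -0.095, -0.0, -0.0]
ft_force: [-0.7, -0.7, -0.3]
grip_width: 0.0005
grip_force: 0.0
```

```bash
python3 look.py h side; python3 -c "
from plan import *
rows([(.5887,-.0165,.124,-10.8)])
import cv2; im=cv2.imread('pics/h_side.png')[170:290,220:360]; cv2.imwrite('pics/h_crop.png',cv2.resize(im,None,fx=5,fy=5,interpolation=cv2.INTER_CUBIC))"
```

```text
pos [ 0.5831 -0.0155  0.1301] yaw -10.9 F [-0.1 -0.2 -0.1] q [-0.22  0.59  1.62 -0.    0.92  1.54]
[[0, 0, -0.1]]
[[0.0057, -0.0001, 0.0061]]
```

View pics/h_crop.png

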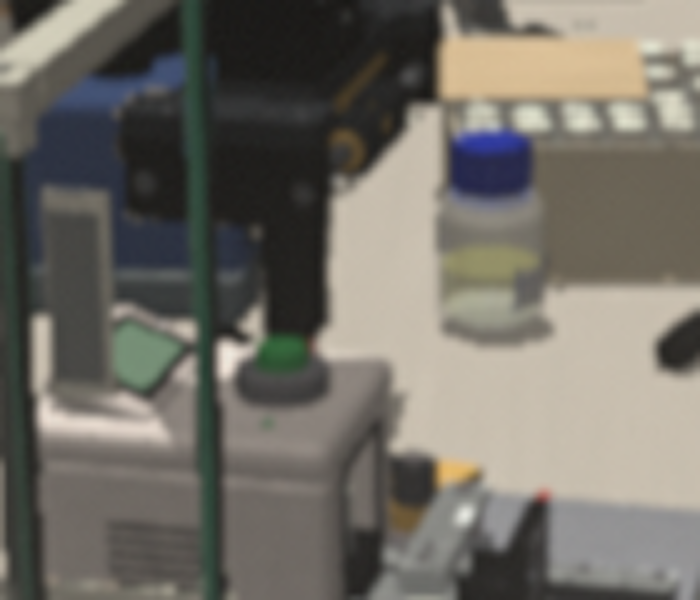

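The crop shows the fingertips just over the key, slightly toward the robot; the earlier reading was dynamic lag. Centre, then press.

Emit:
arm_command(delta_rot=[[0,0,0],[0,0,0],[0,0,0],[0,0,0],[0,0,0]], delta_pos=[[0.005,0,0],[0.005,0,0],[0.005,0,0.003],[0.005,0,0.006],[0.005,0,0.006]], gripper=[1,1,1,1,1])

```text
time: 11.92
position: [0.5882, -0.0164, 0.1235]
tool_rot: [0.995, -0.095, 0.001, 0.0]
ft_force: [0.7, -0.2, 1.7]
grip_width: 0.0005
grip_force: 0.9
```

Emit:
arm_command(delta_rot=[[0,0,0],[0,0,0],[0,0,0],[0,0,0],[0,0,0]], delta_pos=[[0,0,0.002],[0,0,0.004],[0,0,0.006],[0,0,0.007],[0,0,0.007]], gripper=[1,1,1,1,1])

```text
time: 12.33
position: [0.5882, -0.0165, 0.1196]
tool_rot: [0.995, -0.095, 0.001, 0.0]
ft_force: [-3.9, 0.9, 18.3]
grip_width: 0.0005
grip_force: 9.3
```

Key bottomed out (18 N, 5 mm). Release and rise.

Emit:
arm_command(delta_rot=[[0,0,0],[0,0,0],[0,0,0],[0,0,0],[0,0,0],[0,0,0],[0,0,0]], delta_pos=[[0,0,-0.005],[0,0,-0.015],[0,0,-0.04],[0,0,-0.07],[-0.03,0,-0.1],[-0.06,0,-0.12],[-0.06,0,-0.12]], gripper=[1,1,1,1,1,1,1])

```text
time: 12.92
position: [0.5249, -0.0036, 0.24]
tool_rot: [0.996, -0.095, -0.0, -0.0]
ft_force: [-0.7, 0.5, -1.4]
grip_width: 0.0006
grip_force: 0.0
```

```bash
python3 look.py i scene; python3 -c "
import cv2; im=cv2.imread('pics/i_scene.png')[195:355,200:400]; cv2.imwrite('pics/i_crop.png',cv2.resize(im,None,fx=3.5,fy=3.5,interpolation=cv2.INTER_CUBIC))"
```

```text
(no output)
```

View pics/i_crop.png

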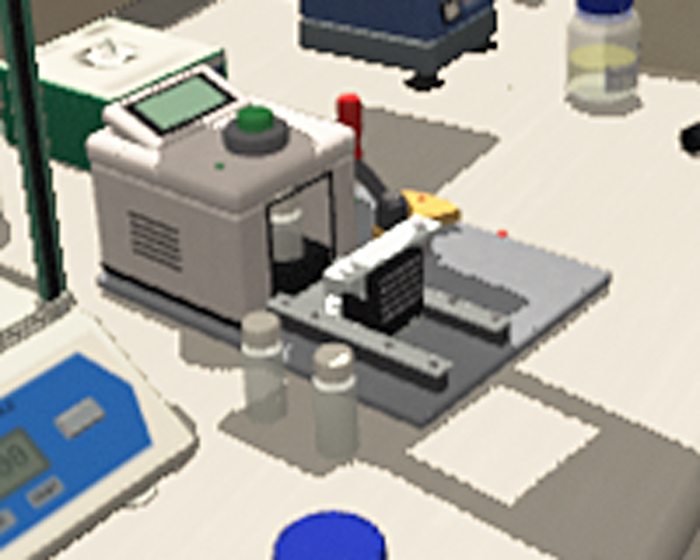

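The vial stands upright inside the head, the slide is home, the knob is round at its stop, the key is released, and the arm is clear.

```bash
python3 -c "
from rig import robot
print(robot.hand_in())"
```

```text
the job is handed in; nothing more can be done
None
```

I swung the cam lever to its stop, pushed the slide home until it stopped (about 35 mm by camera), pressed the key fully down and released it, and handed the job in at about 13 s. The vial was upright in the head and the arm was clear.

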